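# Find the rocking corner of a marking jig plate and shim it

## Task

The marking jig plate rocks because one of its four corners has no support. With a fingertip, press down on the corners until you find the one that gives, press that corner's red shim lever down flat, then press the same corner again to prove it is solid. Leave the other three levers raised, pick nothing up, and leave the things around the jig where they are.

Things in the scene. Friction and masses are not known exactly. Their poses are not given: they have to be found in the camera images.
- base: dark steel base fixed to the table, 167 x 146 x 10 mm; its x points away from the robot (turned up to 0.4 rad), front is its -x side, left its +y side. Origin on the table top under the middle of the jig plate, z up. On it stand four aluminium rests, one under each ear of the plate; one rest, at any corner, is 4 mm too low, which hardly shows. Two dowels keep the plate in place with 2 mm play
- plate: loose aluminium jig plate, 0.55 to 0.9 kg, lying level on three rests: 120 x 70 x 10 mm, with an ear 36 mm (x) by 34 mm (y) at each corner, 138 mm over the ears. Origin: middle of its underside, 44 mm above the table; axes as the base's. The unsupported corner sinks 3 mm when its ear is pressed with over 2 to 4 N and rises again when let go; the other three do not give
- corner_1 (a point): middle of the top face of the plate's front left ear, 54 mm above the table: where to press that corner. Its shim lever is at lever_1
- corner_2 (a point): middle of the top face of the plate's rear left ear, 54 mm above the table: where to press that corner. Its shim lever is at lever_2
- corner_3 (a point): middle of the top face of the plate's rear right ear, 54 mm above the table: where to press that corner. Its shim lever is at lever_3
- corner_4 (a point): middle of the top face of the plate's front right ear, 54 mm above the table: where to press that corner. Its shim lever is at lever_4
- lever_1 (a point): where to press the front left corner's shim lever, straight down: point fixed on the base, 43 mm towards the base's -x from that ear's middle, 22 mm above the table, 25 mm from the ear's edge. The raised lever's red tip, 44 to 48 mm above the table, is 6 mm beyond it; flat, the top of its red grip is 22 mm above the table (18 mm at the low corner)
- lever_2 (a point): where to press the rear left corner's shim lever, straight down: point fixed on the base, 43 mm towards the base's -x from that ear's middle, 22 mm above the table, 25 mm from the ear's edge. The raised lever's red tip, 44 to 48 mm above the table, is 6 mm beyond it; flat, the top of its red grip is 22 mm above the table (18 mm at the low corner)
- lever_3 (a point): where to press the rear right corner's shim lever, straight down: point fixed on the base, 43 mm towards the base's -x from that ear's middle, 22 mm above the table, 25 mm from the ear's edge. The raised lever's red tip, 44 to 48 mm above the table, is 6 mm beyond it; flat, the top of its red grip is 22 mm above the table (18 mm at the low corner)
- lever_4 (a point): where to press the front right corner's shim lever, straight down: point fixed on the base, 43 mm towards the base's -x from that ear's middle, 22 mm above the table, 25 mm from the ear's edge. The raised lever's red tip, 44 to 48 mm above the table, is 6 mm beyond it; flat, the top of its red grip is 22 mm above the table (18 mm at the low corner)
- shim_k (a joint): angle of one of four shim levers, rad: 0 raised by 33 degrees, 0.58 lying level at its stop. Steel eccentric pivoted under the ear, red grip 24 x 18 x 6 mm, end 46 mm from the pivot; swings down towards the base's -x under a few N and stays where left. Flat, it adds 4 mm on its rest: fills the low corner's gap, but lifts any other corner out of level. Its corner changes from start to start
- shim_m (a joint): angle of another of the four shim levers, like shim_k; which corner it belongs to changes from start to start
- shim_r (a joint): angle of another of the four shim levers, like shim_k; which corner it belongs to changes from start to start
- shim_t (a joint): angle of another of the four shim levers, like shim_k; which corner it belongs to changes from start to start
- hex_key: black 5 mm hex key lying on the table, 37 x 89 x 7 mm, not to be disturbed; origin in the middle of its underside
- sample_steel: turned steel sample standing behind the jig, 22 mm across, 34 mm high, not to be disturbed; origin in the middle of its underside
- sample_brass: yellowish turned sample standing behind the jig, 30 mm across, 22 mm high, not to be disturbed; origin in the middle of its underside
- gauge: dial indicator lying on its back, 111 x 58 x 21 mm, not to be disturbed; origin in the middle of its underside
- loupe: black eye loupe standing behind the jig, 38 mm across, 30 mm high, not to be disturbed; origin in the middle of its underside
- screwdriver: small blue screwdriver lying on the table, 21 x 152 x 23 mm, not to be disturbed; origin in the middle of its underside

How it is judged:
On the way, in this order (a step that is already met when the one before it is completed fails the run):
1. a finger presses the rocking corner down (it sinks at least 2 mm) while all four levers are raised (value of joint each of shim_k, shim_m, shim_r, shim_t below 0.1 rad and contact force between the fingers and plate above 1 N and z of any of corner_1, corner_2, corner_3, corner_4 in the frame of base below 0.052 m), for 0.1 s.
2. exactly one shim lever is down flat and the plate lies level on it (((value of joint shim_k above 0.52 rad and value of joint each of shim_m, shim_r, shim_t below 0.1 rad) or (value of joint each of shim_k, shim_r, shim_t below 0.1 rad and value of joint shim_m above 0.52 rad) or (value of joint each of shim_k, shim_m, shim_t below 0.1 rad and value of joint shim_r above 0.52 rad) or (value of joint each of shim_k, shim_m, shim_r below 0.1 rad and value of joint shim_t above 0.52 rad)) and z of corner_1 in the frame of base between 0.0525 and 0.0555 m and z of corner_2 in the frame of base between 0.0525 and 0.0555 m and z of corner_3 in the frame of base between 0.0525 and 0.0555 m and z of corner_4 in the frame of base between 0.0525 and 0.0555 m), for 0.2 s.
3. a finger presses the shimmed corner with more than 3 N, its shim carries the push and the plate stays level (all of step 2 and ((contact force between each of the fingers, shim_k and plate above 3 N and value of joint shim_k above 0.52 rad) or (contact force between each of the fingers, shim_m and plate above 3 N and value of joint shim_m above 0.52 rad) or (contact force between each of the fingers, shim_r and plate above 3 N and value of joint shim_r above 0.52 rad) or (contact force between each of the fingers, shim_t and plate above 3 N and value of joint shim_t above 0.52 rad))), for 0.1 s.
At the end, for the whole second after the job is handed in: One shim lever is flat (over 0.52 rad), the other three are still raised (under 0.1 rad), the plate is at rest and every corner's top is within 1.5 mm of 54 mm above the table (all of step 2 and linear speed of plate below 0.01 m/s); the robot touches nothing.
It fails at once if the plate is lifted off its rests (z of plate in the frame of base above 0.052 m).
It fails at once if a bystander is moved by more than 20 mm (distance of any of hex_key, sample_steel, sample_brass, gauge, loupe, screwdriver from where it was at the start of the episode above 0.02 m).
It also fails if it takes over 48 s, if anything falls off the work surface, if the arm or the gripper's body presses on something with over 40 N, if the wrist force passes 120 N, or if a joint passes its speed limit or range.

## Robot

A 6-joint arm with a two-finger parallel gripper is mounted at the origin on a cart in front of the work surface, level with it; the furniture and walls round the work are solid. World frame = base frame: x ahead of the robot, y to its left, z up, the work surface at z = 0. Lengths are in m, angles in rad, forces in N, time in s.
With the tool pointing down it reaches from about 0.35 to 0.775 m from the base axis. Payload 7.3 kg.
Tool frame: the origin (TCP) lies between the finger pads; the fingertips stand robot.tcp_to_tips ahead of it and the grasp point (between the pads) lies 2 mm behind it (robot.tcp_to_tips is the distance from the TCP to the fingertips, in m); y points along the fingers, x is the direction in which the jaws open and shut, and the axes are right-handed (so a half turn about y gives the same grasp; the last joint's range is limited). The gripper opens to 92 mm and grips with 3 to 60 N. Pads are 19 mm wide; open, the fingers measure 130 mm over their backs; the gripper's body (75 mm by 190 mm) begins 47 mm behind the grasp point.
Start: joints at [-1.342, 0.342, 1.524, -0, 1.275, -0.146], TCP at [0.192, -0.489, 0.244] pointing down, gripper open.
Joint ranges: [-2.53, 2.53], [-0.77, 2.02], [0.04, 2.7], [-1, 4.14], [0.28, 2.66], [-3.11, 3.11]. Speed limits (rad/s): [2.57, 2.57, 3.14, 3.14, 3.14, 3.14].

## Interface

Orientations are given as [roll, pitch, yaw] about the fixed x, y, z axes, in that order (R = Rz(yaw) Ry(pitch) Rx(roll)).
In Python, from cell import status, read_camera, get_calibration, robot gives the robot as it stands.
- The arm moves only by the shell command python3 -m creep 'ROWS' [FORCE]. ROWS is JSON, a list of rows, each an object of numbers: "dx", "dy", "dz": the shift along the tool's x, y, z in m; "rx", "ry", "rz": the turn, a rotation vector about the tool's x, y, z in rad; "gripper": the opening, from 0 (shut) to 1 (fully open). A call has 1 to 20 rows; each row is the pose to reach, as a shift and turn from the pose commanded when the call began, along the tool's axes at that moment; what a row does not reach only later rows make up. A row lasts 1/8 s, in which the tool goes at most 62.5 mm and 10.7 degrees, less where a joint would pass 70% of its speed; a pose out of reach is approached as far as the arm can. A call with a gripper value outside its range is refused whole. The fingers move at their own pace and stop on an object; FORCE is the grip in N (left out, the last holds). Time passes only in rows, so rows that repeat a pose let the fingers close. It gives the time, the measured TCP pose, the force and the opening at its end, in the units of the state.
- status.observe(): the state, without advancing time (a new reading comes with each control period).
- read_camera(name): name is "scene" or "top" or "wrist"; returns (picture, depth): 384x512x3 uint8, red, green, blue; 384x512 float32, m along the optical axis (not along the pixel's ray), 0 where there is no reading.
- get_calibration(name): a dict with "fx", "fy", "cx", "cy" (pixels), "D" ([k1, k2, p1, p2, k3] as OpenCV has them; the pictures are not rectified), "xyz" and "rotation" of the camera in the world; the wrist camera has in their place "mount" (4x4, takes a point from camera to tool coordinates, whose origin is the TCP and whose axes are the tool frame's). Camera axes: x right, y down, z forward; pixel columns grow to the right and rows downward; lengths in m; the calibration is good to about 2 mm. A picture is of the moment at which its call begins: read the wrist's pose just before it. get_calibration takes no time and is no camera call.
- robot.hand_in(): hands the job in, once; it reports no verdict.
The state is a dict: "time": time; "qpos": joint angles; "qvel": joint speeds; "joint_efforts": joint torques, N m; "tool_pos": TCP position; "tool_rot": TCP orientation; "contact_force": force on the tool from outside, world axes, zero at the start; "torque": the same for the moment, N m; "opening": finger opening in m.
Only numpy, scipy, OpenCV 4.12 (cv2) and the standard library are available. Lean on these libraries where they do the work, as an engineer would, in place of code of your own. Each camera call takes 0.05 s, during which the arm holds its last target.

## Working session

There is one attempt and no reset: what is moved stays moved. The work goes in short steps, Python scripts to look and compute and a shell command to move; the robot and the scene stay as the last step left them, time stands still between calls to the robot, and variables do not carry over. Pictures are saved under pics/ and viewed, and the job is handed in when it is done.

```bash
ls; mkdir -p pics; python3 - <<'E'
from cell import status, read_camera, get_calibration, robot
import cv2,numpy as np
s=status.observe();print({k:np.round(v,4).tolist() for k,v in s.items()});print(robot.tcp_to_tips)
for n in("scene","top"):
    p,d=read_camera(n);cv2.imwrite(f"pics/{n}0.png",p[:,:,::-1]);np.save(f"pics/{n}0.npy",d)
    print(n,get_calibration(n))
print(get_calibration("wrist"))
E
```

```text
pics
{'time': 0.0, 'qpos': [-1.342, 0.3427, 1.525, 0.0, 1.2754, -0.146], 'qvel': [-0.0006, 0.0007, -0.0024, -0.0009, -0.0002, -0.0032], 'joint_efforts': [0.0007, -43.1246, -24.4219, 0.0717, 0.0558, -0.0002], 'tool_pos': [0.1921, -0.4882, 0.243], 'tool_rot': [-1.5706, 0.0015, -1.196], 'contact_force': [-0.1922, 0.3869, 0.2722], 'torque': [0.0347, -0.0283, -0.0455], 'opening': 0.0919}
0.017
scene {'fx': 410.155383602368, 'fy': 410.155383602368, 'cx': 256.3815683471566, 'cy': 185.9589989207686, 'D': array([-0.05953938,  0.        ,  0.        ,  0.        ,  0.        ]), 'xyz': array([-0.02246457,  0.62778016,  0.58433658]), 'rotation': array([-2.10783389, -0.01639207, -2.39524299])}
top {'fx': 472.2362840729286, 'fy': 472.2362840729286, 'cx': 259.8653470727644, 'cy': 193.16549648414417, 'D': array([-0.16428983,  0.        ,  0.        ,  0.        ,  0.        ]), 'xyz': array([ 0.38241742, -0.0247094 ,  1.15130783]), 'rotation': array([-2.95384181, -0.01299917, -1.54321892])}
{'fx': 313.7419047725077, 'fy': 313.7419047725077, 'cx': 256.58541263323104, 'cy': 191.3967602074937, 'D': array([-0.05656693,  0.        ,  0.        ,  0.        ,  0.        ]), 'mount': array([[ 9.99999778e-01,  5.99715966e-04, -2.89769373e-04,
         1.39100970e-04],
       [ 4.42235043e-04, -2.72517571e-01,  9.62150704e-01,
        -1.41414090e-01],
       [ 4.98049893e-04, -9.62150619e-01, -2.72517776e-01,
         7.36233521e-02],
       [ 0.00000000e+00,  0.00000000e+00,  0.00000000e+00,
         1.00000000e+00]])}
```

View pics/scene0.png

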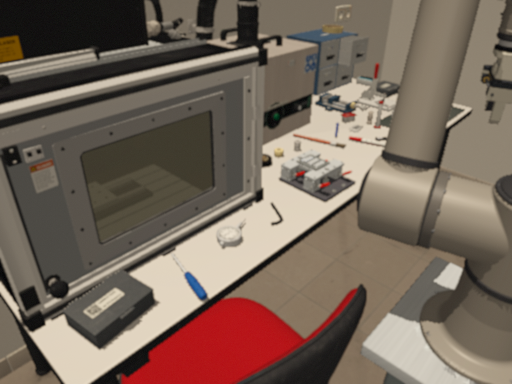

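View pics/top0.png

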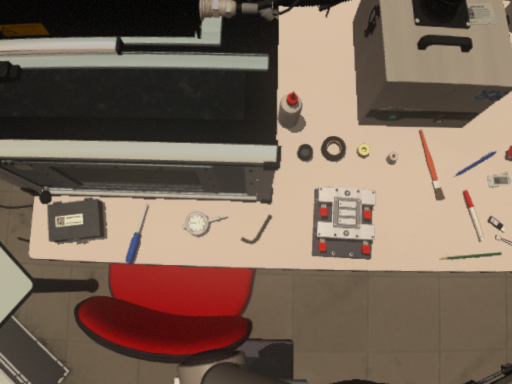

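```bash
cat > h.py <<'E'
import numpy as np,cv2
from scipy.spatial.transform import Rotation as R
from cell import status, read_camera, get_calibration, robot
def cam(n,s=None):
    c=get_calibration(n);K=np.array([[c['fx'],0,c['cx']],[0,c['fy'],c['cy']],[0,0,1]])
    if n=='wrist':
        T=np.eye(4);T[:3,:3]=R.from_euler('xyz',s['tool_rot']).as_matrix();T[:3,3]=s['tool_pos'];T=T@c['mount']
        return K,c['D'],T[:3,:3],T[:3,3]
    return K,c['D'],R.from_euler('xyz',c['rotation']).as_matrix(),c['xyz']
def cast(px,h,C):
    K,D,Rm,t=C
    u=cv2.undistortPoints(np.array(px,float).reshape(-1,1,2),K,D).reshape(-1,2)
    d=np.c_[u,np.ones(len(u))]@Rm.T
    return t+d*((h-t[2])/d[:,2])[:,None]
def proj(P,C):
    K,D,Rm,t=C
    p=(np.atleast_2d(P)-t)@Rm
    return cv2.projectPoints(p,np.zeros(3),np.zeros(3),K,D)[0].reshape(-1,2)
E
python3 - <<'E'
import cv2
p=cv2.imread('pics/top0.png')
cv2.imwrite('pics/top0z.png',cv2.resize(p[175:270,280:400],None,fx=6,fy=6,interpolation=cv2.INTER_CUBIC))
from h import *
C=cam('top')
print(cast([[345,222]],.05,C), cast([[316,188],[375,189],[315,255],[371,259]],.01,C))
E
```

```text
[[ 0.52860888 -0.23656211  0.05      ]] [[ 0.61678116 -0.17209138  0.01      ]
 [ 0.61882192 -0.32070327  0.01      ]
 [ 0.4515797  -0.17092362  0.01      ]
 [ 0.44467608 -0.30846803  0.01      ]]
```

View pics/top0z.png

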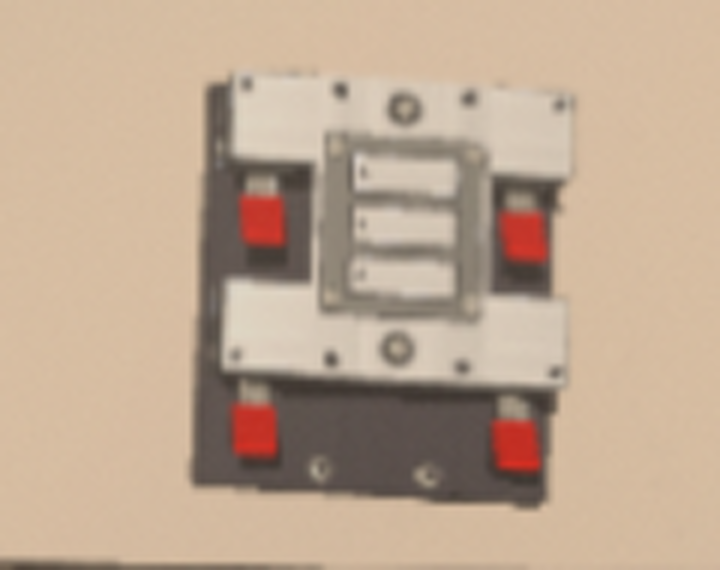

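```bash
python3 - <<'E'
from h import *
C=cam('top')
z=np.array([[232,72],[573,95],[562,388],[222,372]])/6+[280-.42,175-.42]
P=cast(z,.054,C);print(P.round(4))
for a,b in((0,1),(1,2),(2,3),(3,0)):print(np.linalg.norm(P[a]-P[b]))
c=P.mean(0);ax=(P[0]+P[1]-P[2]-P[3]);ay=P[0]+P[3]-P[1]-P[2]
y1=np.arctan2(ax[1],ax[0]);y2=np.arctan2(-ay[0],ay[1]);print(c,y1,y2)
y=(y1+y2)/2;Rz=R.from_euler('z',y).as_matrix()
for n,(x,yy) in zip('1234',[(-42,52),(42,52),(42,-52),(-42,-52)]):
    q=c+Rz@[x/1e3,yy/1e3,0];l=c+Rz@[(x-43)/1e3,yy/1e3,0];print(n,q.round(4),l[:2].round(4))
# obstacles
print(cast([[305,152],[333,149],[363,151],[392,158],[258,229],[290,110]],.02,C).round(3))
E
```

```text
[[ 0.6114 -0.1718  0.054 ]
 [ 0.6063 -0.3094  0.054 ]
 [ 0.4888 -0.3033  0.054 ]
 [ 0.492  -0.1686  0.054 ]]
0.13774130469911658
0.11762115650678197
0.13474160808197314
0.1194392936863683
[ 0.54959287 -0.23826069  0.054     ] -0.03947066717249896 -0.03040459296376152
1 [ 0.5094 -0.1848  0.054 ] [ 0.4665 -0.1833]
2 [ 0.5934 -0.1878  0.054 ] [ 0.5504 -0.1863]
3 [ 0.5898 -0.2917  0.054 ] [ 0.5468 -0.2902]
4 [ 0.5058 -0.2888  0.054 ] [ 0.4628 -0.2873]
[[ 0.705 -0.143  0.02 ]
 [ 0.716 -0.213  0.02 ]
 [ 0.713 -0.289  0.02 ]
 [ 0.698 -0.364  0.02 ]
 [ 0.51  -0.031  0.02 ]
 [ 0.815 -0.104  0.02 ]]
```

```bash
python3 - <<'E'
from h import *
K,D,Rm,t=C=cam('top');d=np.load('pics/top0.npy')
v,u=np.mgrid[0:384,0:512]
n=cv2.undistortPoints(np.c_[u.ravel(),v.ravel()].astype(float).reshape(-1,1,2),K,D).reshape(-1,2)
P=(np.c_[n,np.ones(len(n))]*d.ravel()[:,None])@Rm.T+t
ok=(d.ravel()>0)
for lo,hi in((.07,.15),(.15,.25),(.25,.4),(.4,.7)):
    m=ok&(P[:,2]>lo)&(P[:,2]<hi)&(P[:,0]>.3)&(P[:,0]<.9)&(P[:,1]<.05)&(P[:,1]>-.45)
    Q=P[m]; print(lo,hi,m.sum())
    if m.sum():
        g={}
        for q in Q: g.setdefault(tuple(np.floor(q[:2]/.05).astype(int)),0);g[tuple(np.floor(q[:2]/.05).astype(int))]+=1
        print({tuple((np.array(k)*.05).round(2).tolist()):c for k,c in sorted(g.items())})
E
```

```text
0.07 0.15 2050
{(0.55, -0.1): 19, (0.55, -0.05): 169, (0.55, 0.0): 157, (0.75, -0.45): 258, (0.75, -0.4): 227, (0.75, -0.35): 288, (0.75, -0.3): 167, (0.75, -0.15): 170, (0.75, -0.1): 201, (0.8, -0.3): 160, (0.8, -0.15): 31, (0.8, -0.1): 54, (0.85, -0.3): 149}
0.15 0.25 2406
{(0.55, -0.1): 28, (0.55, -0.05): 215, (0.55, 0.0): 255, (0.75, -0.45): 359, (0.75, -0.4): 379, (0.75, -0.35): 393, (0.75, -0.3): 254, (0.75, -0.15): 9, (0.75, -0.1): 7, (0.8, -0.3): 256, (0.8, -0.1): 3, (0.85, -0.3): 248}
0.25 0.4 15302
{(0.55, -0.1): 171, (0.55, -0.05): 791, (0.55, 0.0): 655, (0.6, -0.1): 121, (0.6, -0.05): 814, (0.6, 0.0): 810, (0.65, -0.1): 82, (0.65, -0.05): 741, (0.65, 0.0): 757, (0.7, -0.1): 91, (0.7, -0.05): 739, (0.7, 0.0): 741, (0.75, -0.45): 340, (0.75, -0.4): 368, (0.75, -0.35): 390, (0.75, -0.3): 233, (0.75, -0.1): 72, (0.75, -0.05): 695, (0.75, 0.0): 672, (0.8, -0.45): 501, (0.8, -0.4): 518, (0.8, -0.35): 523, (0.8, -0.3): 393, (0.8, -0.1): 90, (0.8, -0.05): 657, (0.8, 0.0): 668, (0.85, -0.45): 491, (0.85, -0.4): 493, (0.85, -0.35): 558, (0.85, -0.3): 374, (0.85, -0.1): 131, (0.85, -0.05): 368, (0.85, 0.0): 254}
0.4 0.7 658
{(0.8, -0.05): 7, (0.8, 0.0): 133, (0.85, -0.1): 18, (0.85, -0.05): 260, (0.85, 0.0): 240}
```

```bash
python3 -m creep '[{"dx":-0.03,"dz":0.095,"ry":0.1,"gripper":0},{"dx":-0.06,"dz":0.19,"ry":0.2,"gripper":0},{"dx":-0.09,"dz":0.285,"ry":0.3,"gripper":0},{"dx":-0.118,"dz":0.378,"ry":0.41,"gripper":0},{"dx":-0.118,"dz":0.378,"ry":0.41,"gripper":0},{"dx":-0.118,"dz":0.378,"ry":0.41,"gripper":0},{"dx":-0.118,"dz":0.378,"ry":0.41,"gripper":0},{"dx":-0.118,"dz":0.378,"ry":0.41,"gripper":0},{"dx":-0.118,"dz":0.378,"ry":0.41,"gripper":0},{"dx":-0.118,"dz":0.378,"ry":0.41,"gripper":0}]'
python3 - <<'E'
from h import *
s=status.observe();p,d=read_camera('wrist');cv2.imwrite("pics/w1.png",p[:,:,::-1]);np.save('pics/w1.npy',d)
import json;json.dump({k:np.array(v).tolist() for k,v in s.items()},open('w1.json','w'))
print({k:np.round(v,4).tolist() for k,v in s.items()})
E
```

```text
{'time': 0.1, 'qpos': [-1.342, 0.3426, 1.5249, 0.0, 1.2754, -0.146], 'qvel': [0.0001, -0.0019, -0.0035, -0.0008, 0.0003, -0.0003], 'joint_efforts': [0.0014, -43.2006, -24.4694, 0.0719, 0.0526, -0.0], 'tool_pos': [0.1921, -0.4882, 0.2431], 'tool_rot': [-1.5706, 0.0013, -1.196], 'contact_force': [-0.1621, -0.3093, 0.3385], 'torque': [0.0395, -0.0374, -0.0617], 'opening': 0.0917}invalid input at $[0]: expected keys dx, dy, dz, rx, ry, rz, gripper
```

View pics/w1.png

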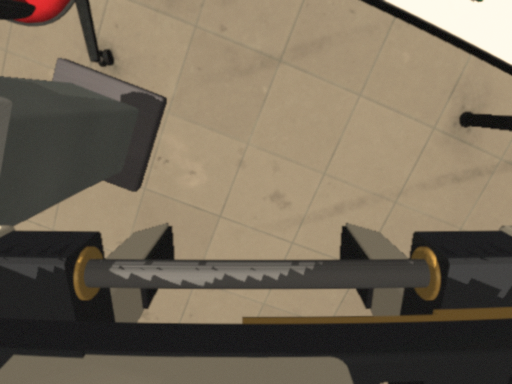

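The call was refused because every key is required; the wrist view is still over the floor. I'll resend with all the keys.

```bash
python3 -m creep '[{"dx":-0.02,"dy":0,"dz":0.06,"rx":0,"ry":0.1,"rz":0,"gripper":0},{"dx":-0.04,"dy":0,"dz":0.12,"rx":0,"ry":0.2,"rz":0,"gripper":0},{"dx":-0.06,"dy":0,"dz":0.18,"rx":0,"ry":0.3,"rz":0,"gripper":0},{"dx":-0.08,"dy":0,"dz":0.24,"rx":0,"ry":0.41,"rz":0,"gripper":0},{"dx":-0.1,"dy":0,"dz":0.3,"rx":0,"ry":0.41,"rz":0,"gripper":0},{"dx":-0.11,"dy":0,"dz":0.35,"rx":0,"ry":0.41,"rz":0,"gripper":0},{"dx":-0.118,"dy":0,"dz":0.378,"rx":0,"ry":0.41,"rz":0,"gripper":0},{"dx":-0.118,"dy":0,"dz":0.378,"rx":0,"ry":0.41,"rz":0,"gripper":0},{"dx":-0.118,"dy":0,"dz":0.378,"rx":0,"ry":0.41,"rz":0,"gripper":0},{"dx":-0.118,"dy":0,"dz":0.378,"rx":0,"ry":0.41,"rz":0,"gripper":0}]'
python3 - <<'E'
from h import *
s=status.observe();p,d=read_camera('wrist');cv2.imwrite("pics/w2.png",p[:,:,::-1]);np.save('pics/w2.npy',d)
import json;json.dump({k:np.array(v).tolist() for k,v in s.items()},open('w2.json','w'))
print({k:np.round(v,4).tolist() for k,v in s.items()})
E
```

```text
time: 1.4
tool_pos: [0.4999, -0.2412, 0.2437]
tool_rot: [-1.571, -0.0, -1.608]
contact_force: [-0.2, 0.4, -0.8]
opening: 0.0014
{'time': 1.4, 'qpos': [-0.5875, 0.3974, 1.4399, -0.0003, 1.3044, 1.0202], 'qvel': [-0.0016, -0.0012, -0.0026, 0.001, -0.0011, 0.0019], 'joint_efforts': [0.3714, -46.2258, -24.8186, 0.0869, -0.0487, -0.0065], 'tool_pos': [0.4999, -0.2412, 0.2437], 'tool_rot': [-1.5711, -0.0002, -1.6076], 'contact_force': [-0.1752, 0.3757, -0.8348], 'torque': [0.0389, 0.031, 0.0377], 'opening': 0.0014}
```

View pics/w2.png

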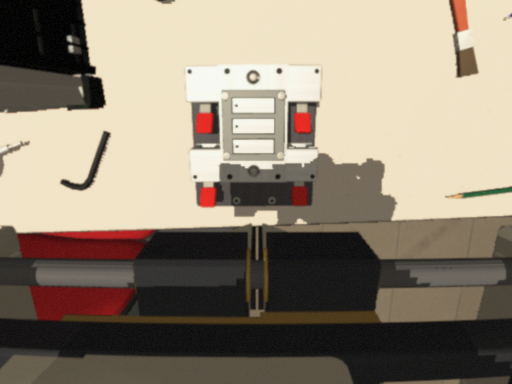

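The jig sits square in the wrist view: plate corners near (185,67), (322,66), (318,180) and (190,178), with red grips at (205,122), (302,122), (208,197) and (299,196).

```bash
python3 - <<'E'
from h import *
import json
s=json.load(open('w2.json'));C=cam('wrist',s);p=cv2.imread('pics/w2.png')
cv2.imwrite('pics/w2z.png',cv2.resize(p[55:215,175:335],None,fx=3.7,fy=3.7,interpolation=cv2.INTER_CUBIC))
# ear edges: bright mask, vertical/horizontal extents
g=cv2.cvtColor(p,cv2.COLOR_BGR2HSV)
m=((g[...,1]<25)&(g[...,2]>150)).astype(np.uint8)
m[:60]=0;m[190:]=0;m[:,:175]=0;m[:,335:]=0
cs,_=cv2.findContours(m,cv2.RETR_EXTERNAL,cv2.CHAIN_APPROX_NONE)
pts=np.vstack([c for c in cs if len(c)>20]);r=cv2.minAreaRect(pts);print(r)
for z in([[185,67],[322,66],[318,180],[190,178]],cv2.boxPoints(r)):
    P=cast(z,.054,C);print(P.round(4).tolist(),[np.linalg.norm(P[i]-P[i-1]).round(4) for i in range(4)],P.mean(0).round(4))
E
```

```text
((255.13693237304688, 119.96461486816406), (115.65499114990234, 135.40231323242188), 86.8201675415039)
[[0.6111, -0.1738, 0.054], [0.607, -0.3103, 0.054], [0.4901, -0.3077, 0.054], [0.4974, -0.1687, 0.054]] [np.float64(0.1138), np.float64(0.1365), np.float64(0.1169), np.float64(0.1392)] [ 0.5514 -0.2401  0.054 ]
[[0.6121, -0.1732, 0.054], [0.6142, -0.3078, 0.054], [0.4966, -0.3163, 0.054], [0.4935, -0.1692, 0.054]] [np.float64(0.1186), np.float64(0.1345), np.float64(0.1179), np.float64(0.1471)] [ 0.5541 -0.2416  0.054 ]
```

View pics/w2z.png

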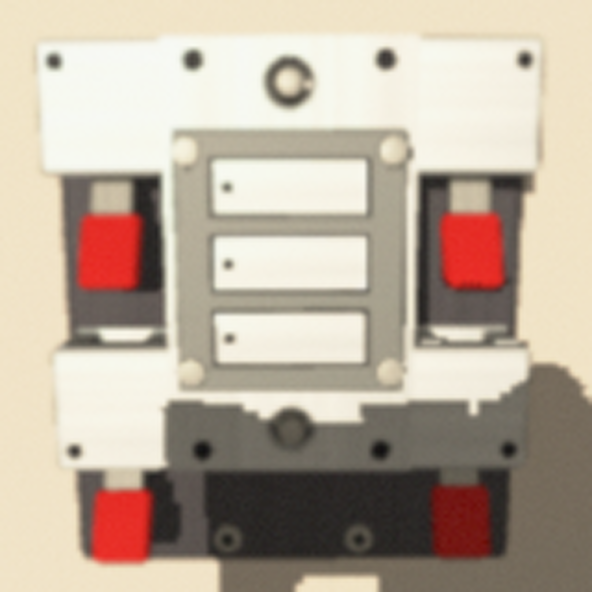

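```bash
python3 - <<'E'
from h import *
import json
s=json.load(open('w2.json'));C=cam('wrist',s)
z=np.array([[37,40],[543,37],[526,470],[56,468]])/3.7+[174.63,54.63]
P=cast(z,.054,C);print(P.round(4).tolist(),[np.linalg.norm(P[i]-P[i-1]).round(4) for i in range(4)],P.mean(0).round(4))
ax=(P[0]+P[1]-P[2]-P[3]);ay=P[0]+P[3]-P[1]-P[2]
y1=np.arctan2(ax[1],ax[0]);y2=np.arctan2(-ay[0],ay[1]);print(y1,y2)
c=(P.mean(0)+[.5496,-.2383,.054])/2;y=-.033;Rz=R.from_euler('z',y).as_matrix()
T=R.from_euler('xyz',s['tool_rot']).as_matrix()
for n,(x,yy) in zip('1234',[(-42,52),(42,52),(42,-52),(-42,-52)]):
    q=c+Rz@[x/1e3,yy/1e3,0];l=c+Rz@[(x-43)/1e3,(yy+6*np.sign(yy))/1e3,0]
    print(n,q.round(4),l[:2].round(4),'tool',(T.T@(q-s['tool_pos'])).round(4),'lever(out6)',(T.T@(l-s['tool_pos'])).round(4))
E
```

```text
[[0.6126, -0.1736, 0.054], [0.6084, -0.3097, 0.054], [0.4883, -0.3065, 0.054], [0.494, -0.1681, 0.054]] [np.float64(0.1188), np.float64(0.1361), np.float64(0.1201), np.float64(0.1384)] [ 0.5508 -0.2395  0.054 ]
-0.03631089765439594 -0.03593655606340098
1 [ 0.5099 -0.1855  0.054 ] [ 0.4672 -0.1781] tool [-0.0561  0.1897  0.008 ] lever(out6) [-0.0619  0.1897 -0.035 ]
2 [ 0.5939 -0.1883  0.054 ] [ 0.5511 -0.1809] tool [-0.0564  0.1897  0.092 ] lever(out6) [-0.0622  0.1897  0.049 ]
3 [ 0.5905 -0.2922  0.054 ] [ 0.5473 -0.2968] tool [0.0476 0.1897 0.0924] lever(out6) [0.0538 0.1897 0.0494]
4 [ 0.5065 -0.2895  0.054 ] [ 0.4633 -0.294 ] tool [0.0479 0.1898 0.0084] lever(out6) [ 0.0541  0.1898 -0.0346]
```

```bash
python3 -m creep '[{"dx":0.024,"dy":0.04,"dz":0.004,"rx":0,"ry":0,"rz":0,"gripper":0},{"dx":0.048,"dy":0.08,"dz":0.008,"rx":0,"ry":0,"rz":0,"gripper":0},{"dx":0.048,"dy":0.12,"dz":0.008,"rx":0,"ry":0,"rz":0,"gripper":0},{"dx":0.048,"dy":0.15,"dz":0.008,"rx":0,"ry":0,"rz":0,"gripper":0},{"dx":0.048,"dy":0.165,"dz":0.008,"rx":0,"ry":0,"rz":0,"gripper":0},{"dx":0.048,"dy":0.17,"dz":0.008,"rx":0,"ry":0,"rz":0,"gripper":0},{"dx":0.048,"dy":0.17,"dz":0.008,"rx":0,"ry":0,"rz":0,"gripper":0},{"dx":0.048,"dy":0.17,"dz":0.008,"rx":0,"ry":0,"rz":0,"gripper":0}]'
python3 -m creep '[{"dx":0,"dy":0.001,"dz":0,"rx":0,"ry":0,"rz":0,"gripper":0},{"dx":0,"dy":0.002,"dz":0,"rx":0,"ry":0,"rz":0,"gripper":0},{"dx":0,"dy":0.003,"dz":0,"rx":0,"ry":0,"rz":0,"gripper":0},{"dx":0,"dy":0.0035,"dz":0,"rx":0,"ry":0,"rz":0,"gripper":0},{"dx":0,"dy":0.0035,"dz":0,"rx":0,"ry":0,"rz":0,"gripper":0}]'
```

```text
time: 2.45
tool_pos: [0.5077, -0.2891, 0.075]
tool_rot: [-1.569, -0.001, -1.606]
contact_force: [0.4, -1.3, 0.5]
opening: 0.0002
time: 3.08
tool_pos: [0.5071, -0.2887, 0.0703]
tool_rot: [-1.571, -0.0, -1.606]
contact_force: [-0.3, -0.3, 2.1]
opening: 0.0005
```

```bash
python3 -m creep '[{"dx":0,"dy":0.0005,"dz":0,"rx":0,"ry":0,"rz":0,"gripper":0},{"dx":0,"dy":0.001,"dz":0,"rx":0,"ry":0,"rz":0,"gripper":0},{"dx":0,"dy":0.0015,"dz":0,"rx":0,"ry":0,"rz":0,"gripper":0},{"dx":0,"dy":0.0015,"dz":0,"rx":0,"ry":0,"rz":0,"gripper":0}]'
python3 -c "
from h import *
for i in range(1):
    s=status.observe();print(s['tool_pos'],s['contact_force'])"
```

```text
time: 3.58
tool_pos: [0.5071, -0.2888, 0.0687]
tool_rot: [-1.571, -0.0, -1.606]
contact_force: [-1.6, -1.4, 2.8]
opening: 0.0003
[ 0.50706927 -0.28875328  0.06872467] [-1.56413691 -1.38069266  2.82601802]
```

```bash
python3 -m creep '[{"dx":0,"dy":0.0005,"dz":0,"rx":0,"ry":0,"rz":0,"gripper":0},{"dx":0,"dy":0.0005,"dz":0,"rx":0,"ry":0,"rz":0,"gripper":0},{"dx":0,"dy":0.0005,"dz":0,"rx":0,"ry":0,"rz":0,"gripper":0}]'
python3 -m creep '[{"dx":0,"dy":0.0006,"dz":0,"rx":0,"ry":0,"rz":0,"gripper":0},{"dx":0,"dy":0.0006,"dz":0,"rx":0,"ry":0,"rz":0,"gripper":0},{"dx":0,"dy":0.0006,"dz":0,"rx":0,"ry":0,"rz":0,"gripper":0}]'
python3 - <<'E'
from h import *
for n in('top','scene'):
    p,d=read_camera(n);cv2.imwrite(f"pics/{n}3.png",p[:,:,::-1])
p=cv2.imread('pics/top3.png');q=cv2.imread('pics/scene3.png')
cv2.imwrite('pics/z3.png',np.hstack([cv2.resize(p[175:270,290:390],(400,380)),cv2.resize(q[130:225,265:365],(400,380))]))
E
```

```text
time: 3.95
tool_pos: [0.5071, -0.2887, 0.0684]
tool_rot: [-1.571, -0.0, -1.606]
contact_force: [-2.0, -1.8, 4.4]
opening: 0.0003
time: 4.32
tool_pos: [0.5071, -0.2888, 0.0682]
tool_rot: [-1.57, -0.001, -1.606]
contact_force: [-4.0, -0.2, 7.3]
opening: 0.0004
```

View pics/z3.png

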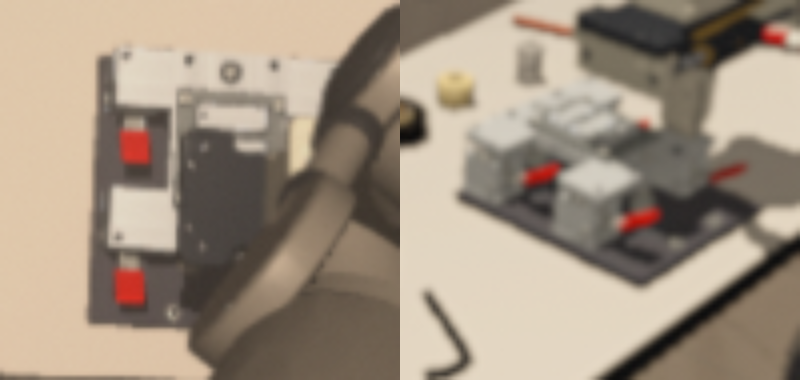

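Corner 4 sank about 3 mm and then went solid. I'll press corner 1 as a contrast before committing.

```bash
python3 -m creep '[{"dx":0,"dy":-0.025,"dz":0,"rx":0,"ry":0,"rz":0,"gripper":0},{"dx":-0.04,"dy":-0.03,"dz":0,"rx":0,"ry":0,"rz":0,"gripper":0},{"dx":-0.08,"dy":-0.03,"dz":0,"rx":0,"ry":0,"rz":0,"gripper":0},{"dx":-0.104,"dy":-0.03,"dz":0,"rx":0,"ry":0,"rz":0,"gripper":0},{"dx":-0.104,"dy":-0.02,"dz":0,"rx":0,"ry":0,"rz":0,"gripper":0},{"dx":-0.104,"dy":-0.01,"dz":0,"rx":0,"ry":0,"rz":0,"gripper":0},{"dx":-0.104,"dy":-0.006,"dz":0,"rx":0,"ry":0,"rz":0,"gripper":0},{"dx":-0.104,"dy":-0.006,"dz":0,"rx":0,"ry":0,"rz":0,"gripper":0},{"dx":-0.104,"dy":-0.006,"dz":0,"rx":0,"ry":0,"rz":0,"gripper":0}]'
python3 -m creep '[{"dx":0,"dy":0.001,"dz":0,"rx":0,"ry":0,"rz":0,"gripper":0},{"dx":0,"dy":0.002,"dz":0,"rx":0,"ry":0,"rz":0,"gripper":0},{"dx":0,"dy":0.0025,"dz":0,"rx":0,"ry":0,"rz":0,"gripper":0},{"dx":0,"dy":0.0025,"dz":0,"rx":0,"ry":0,"rz":0,"gripper":0}]'
python3 -m creep '[{"dx":0,"dy":0.0005,"dz":0,"rx":0,"ry":0,"rz":0,"gripper":0},{"dx":0,"dy":0.001,"dz":0,"rx":0,"ry":0,"rz":0,"gripper":0},{"dx":0,"dy":0.001,"dz":0,"rx":0,"ry":0,"rz":0,"gripper":0},{"dx":0,"dy":0.001,"dz":0,"rx":0,"ry":0,"rz":0,"gripper":0}]'
```

```text
time: 5.55
tool_pos: [0.5109, -0.1852, 0.0737]
tool_rot: [-1.57, -0.0, -1.607]
contact_force: [0.7, -0.9, 0.0]
opening: 0.0
time: 6.05
tool_pos: [0.5108, -0.1847, 0.0713]
tool_rot: [-1.571, -0.0, -1.606]
contact_force: [-0.9, -0.0, 1.9]
opening: 0.0004
time: 6.55
tool_pos: [0.5108, -0.1847, 0.0712]
tool_rot: [-1.57, -0.0, -1.606]
contact_force: [-3.8, 1.7, 10.8]
opening: 0.0004
```

Corner 1 is solid: it stops at TCP z 0.0712 with 10.8 N, while corner 4 went to 0.0682. So corner 4 is the rocking one, and I'll press its lever now.

```bash
python3 -m creep '[{"dx":0,"dy":-0.025,"dz":0,"rx":0,"ry":0,"rz":0,"gripper":0},{"dx":0.035,"dy":-0.025,"dz":-0.015,"rx":0,"ry":0,"rz":0,"gripper":0},{"dx":0.07,"dy":-0.025,"dz":-0.03,"rx":0,"ry":0,"rz":0,"gripper":0},{"dx":0.105,"dy":-0.025,"dz":-0.0435,"rx":0,"ry":0,"rz":0,"gripper":0},{"dx":0.105,"dy":-0.025,"dz":-0.0435,"rx":0,"ry":0,"rz":0,"gripper":0},{"dx":0.105,"dy":-0.01,"dz":-0.0435,"rx":0,"ry":0,"rz":0,"gripper":0},{"dx":0.105,"dy":0,"dz":-0.0435,"rx":0,"ry":0,"rz":0,"gripper":0},{"dx":0.105,"dy":0.005,"dz":-0.0435,"rx":0,"ry":0,"rz":0,"gripper":0},{"dx":0.105,"dy":0.01,"dz":-0.0435,"rx":0,"ry":0,"rz":0,"gripper":0},{"dx":0.105,"dy":0.015,"dz":-0.0435,"rx":0,"ry":0,"rz":0,"gripper":0},{"dx":0.105,"dy":0.02,"dz":-0.0435,"rx":0,"ry":0,"rz":0,"gripper":0},{"dx":0.105,"dy":0.02,"dz":-0.0435,"rx":0,"ry":0,"rz":0,"gripper":0}]'
python3 - <<'E'
from h import *
p,d=read_camera('scene');cv2.imwrite("pics/s4.png",cv2.resize(p[120:230,260:400,::-1],None,fx=5,fy=5))
E
```

```text
time: 8.05
tool_pos: [0.4636, -0.2881, 0.0498]
tool_rot: [-1.571, 0.0, -1.606]
contact_force: [-0.8, -0.4, 0.4]
opening: 0.0004
```

View pics/s4.png

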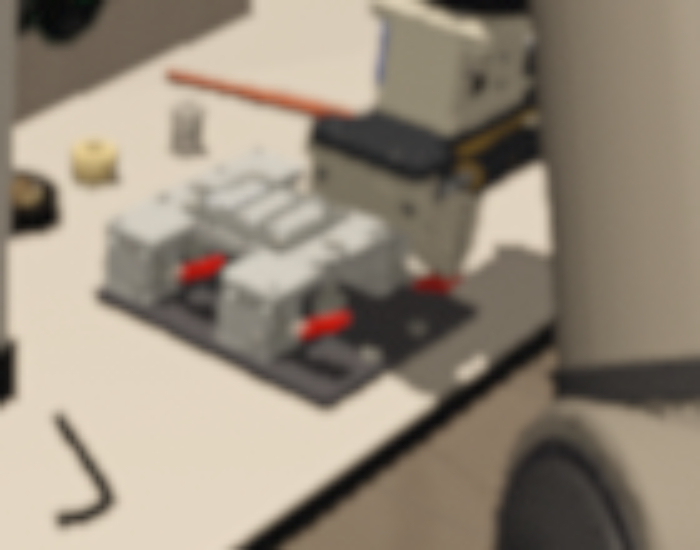

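The fingertip is on the front right grip (zoom ~(437,285)), which is already well down. I'll continue to flat.

```bash
python3 -m creep '[{"dx":0,"dy":0.004,"dz":0,"rx":0,"ry":0,"rz":0,"gripper":0},{"dx":0,"dy":0.008,"dz":0,"rx":0,"ry":0,"rz":0,"gripper":0},{"dx":0,"dy":0.011,"dz":0,"rx":0,"ry":0,"rz":0,"gripper":0},{"dx":0,"dy":0.013,"dz":0,"rx":0,"ry":0,"rz":0,"gripper":0},{"dx":0,"dy":0.013,"dz":0,"rx":0,"ry":0,"rz":0,"gripper":0},{"dx":0,"dy":0.013,"dz":0,"rx":0,"ry":0,"rz":0,"gripper":0}]'
python3 -m creep '[{"dx":0,"dy":0.001,"dz":0,"rx":0,"ry":0,"rz":0,"gripper":0},{"dx":0,"dy":0.002,"dz":0,"rx":0,"ry":0,"rz":0,"gripper":0},{"dx":0,"dy":0.002,"dz":0,"rx":0,"ry":0,"rz":0,"gripper":0},{"dx":0,"dy":0.002,"dz":0,"rx":0,"ry":0,"rz":0,"gripper":0}]'
```

```text
time: 8.85
tool_pos: [0.4636, -0.2881, 0.0371]
tool_rot: [-1.571, 0.0, -1.606]
contact_force: [0.4, -1.0, 0.3]
opening: 0.0006
time: 9.35
tool_pos: [0.4637, -0.2881, 0.0354]
tool_rot: [-1.57, -0.0, -1.606]
contact_force: [0.1, 0.9, 3.5]
opening: 0.0006
```

```bash
python3 -m creep '[{"dx":0,"dy":0.001,"dz":0,"rx":0,"ry":0,"rz":0,"gripper":0},{"dx":0,"dy":0.0015,"dz":0,"rx":0,"ry":0,"rz":0,"gripper":0},{"dx":0,"dy":0.0015,"dz":0,"rx":0,"ry":0,"rz":0,"gripper":0},{"dx":0,"dy":0.0015,"dz":0,"rx":0,"ry":0,"rz":0,"gripper":0}]'
```

```text
time: 9.85
tool_pos: [0.4638, -0.2882, 0.035]
tool_rot: [-1.57, -0.001, -1.606]
contact_force: [-3.0, 3.3, 14.4]
opening: 0.0006
```

The lever is at its stop: tip at 18.0 mm, 14 N. Now I'll press corner 4 again.

```bash
python3 -m creep '[{"dx":0,"dy":-0.03,"dz":0,"rx":0,"ry":0,"rz":0,"gripper":0},{"dx":0,"dy":-0.06,"dz":0,"rx":0,"ry":0,"rz":0,"gripper":0},{"dx":0.001,"dy":-0.065,"dz":0.02,"rx":0,"ry":0,"rz":0,"gripper":0},{"dx":0.001,"dy":-0.06,"dz":0.043,"rx":0,"ry":0,"rz":0,"gripper":0},{"dx":0.001,"dy":-0.05,"dz":0.043,"rx":0,"ry":0,"rz":0,"gripper":0},{"dx":0.001,"dy":-0.041,"dz":0.043,"rx":0,"ry":0,"rz":0,"gripper":0},{"dx":0.001,"dy":-0.041,"dz":0.043,"rx":0,"ry":0,"rz":0,"gripper":0},{"dx":0.001,"dy":-0.041,"dz":0.043,"rx":0,"ry":0,"rz":0,"gripper":0}]'
python3 -m creep '[{"dx":0,"dy":0.001,"dz":0,"rx":0,"ry":0,"rz":0,"gripper":0},{"dx":0,"dy":0.002,"dz":0,"rx":0,"ry":0,"rz":0,"gripper":0},{"dx":0,"dy":0.003,"dz":0,"rx":0,"ry":0,"rz":0,"gripper":0},{"dx":0,"dy":0.003,"dz":0,"rx":0,"ry":0,"rz":0,"gripper":0}]'
python3 -m creep '[{"dx":0,"dy":0.0005,"dz":0,"rx":0,"ry":0,"rz":0,"gripper":0},{"dx":0,"dy":0.001,"dz":0,"rx":0,"ry":0,"rz":0,"gripper":0},{"dx":0,"dy":0.001,"dz":0,"rx":0,"ry":0,"rz":0,"gripper":0},{"dx":0,"dy":0.001,"dz":0,"rx":0,"ry":0,"rz":0,"gripper":0}]'
```

```text
time: 10.85
tool_pos: [0.5061, -0.2907, 0.0746]
tool_rot: [-1.571, 0.0, -1.606]
contact_force: [0.0, -0.1, -0.3]
opening: 0.0005
time: 11.35
tool_pos: [0.5065, -0.2906, 0.0716]
tool_rot: [-1.571, -0.0, -1.606]
contact_force: [-0.7, -0.1, 0.9]
opening: 0.0004
time: 11.85
tool_pos: [0.5066, -0.2907, 0.0711]
tool_rot: [-1.57, -0.0, -1.606]
contact_force: [-1.7, 0.6, 4.3]
opening: 0.0004
```

Solid so far at 0.0711. I'll press harder for margin over 3 N, hold, then retreat and look.

```bash
python3 -m creep '[{"dx":0,"dy":0.0005,"dz":0,"rx":0,"ry":0,"rz":0,"gripper":0},{"dx":0,"dy":0.001,"dz":0,"rx":0,"ry":0,"rz":0,"gripper":0},{"dx":0,"dy":0.001,"dz":0,"rx":0,"ry":0,"rz":0,"gripper":0},{"dx":0,"dy":0.001,"dz":0,"rx":0,"ry":0,"rz":0,"gripper":0},{"dx":0,"dy":0.001,"dz":0,"rx":0,"ry":0,"rz":0,"gripper":0}]'
python3 -m creep '[{"dx":0,"dy":-0.03,"dz":0,"rx":0,"ry":0,"rz":0,"gripper":0},{"dx":0,"dy":-0.09,"dz":0,"rx":0,"ry":0,"rz":0,"gripper":0},{"dx":0,"dy":-0.14,"dz":0,"rx":0,"ry":0,"rz":0,"gripper":0},{"dx":-0.04,"dy":-0.17,"dz":-0.01,"rx":0,"ry":0,"rz":0,"gripper":0},{"dx":-0.048,"dy":-0.172,"dz":-0.01,"rx":0,"ry":0,"rz":0,"gripper":0},{"dx":-0.048,"dy":-0.172,"dz":-0.01,"rx":0,"ry":0,"rz":0,"gripper":0},{"dx":-0.048,"dy":-0.172,"dz":-0.01,"rx":0,"ry":0,"rz":0,"gripper":0},{"dx":-0.048,"dy":-0.172,"dz":-0.01,"rx":0,"ry":0,"rz":0,"gripper":0}]'
python3 - <<'E'
from h import *
p,d=read_camera('wrist');q,_=read_camera('scene')
cv2.imwrite("pics/w5.png",np.hstack([cv2.resize(p[55:215,175:335,::-1],(400,400)),cv2.resize(q[130:225,265:360,::-1],(400,400))]))
E
```

```text
time: 12.48
tool_pos: [0.5066, -0.2907, 0.0709]
tool_rot: [-1.57, -0.001, -1.606]
contact_force: [-3.9, 1.5, 11.7]
opening: 0.0006
time: 13.48
tool_pos: [0.498, -0.2429, 0.2404]
tool_rot: [-1.573, 0.001, -1.607]
contact_force: [-0.4, 0.2, 0.5]
opening: 0.0006
```

View pics/w5.png

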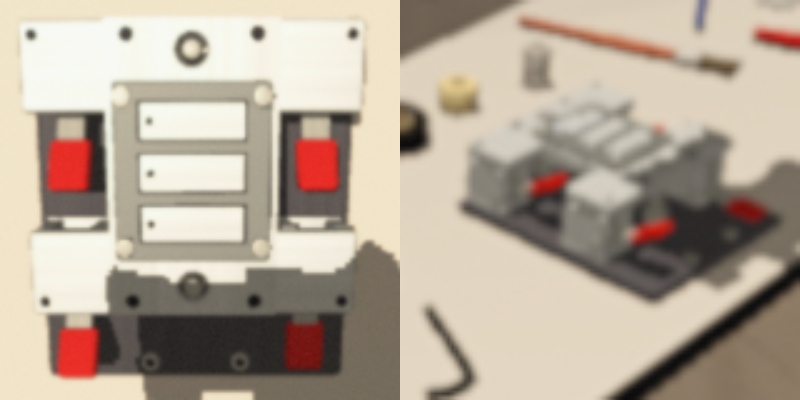

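The front right grip, at (747,210) in the right panel, lies flat. The other three are still raised, the plate is in place and the fingers are clear, so I'm handing in.

```bash
python3 -c "
from cell import robot;print(robot.hand_in())"
```

```text
the job is handed in; nothing more can be done
None
```

The rocking corner was corner 4 (front right). I pressed its lever flat, proved the corner solid, and handed the job in at about 13.6 s. No verdict was reported.

| Step | What I did | Result |
|---|---|---|
| Find the corner | Pressed corner 4 with all levers raised | Sank about 3 mm under 3–4 N, then went solid |
| Contrast check | Pressed corner 1 (front left) | Stopped at 54.2 mm with 10.8 N, no give |
| Press the lever | Pressed corner 4's lever down to its stop | Fingertip at 18.0 mm, 14 N |
| Prove it solid | Pressed corner 4 again | Held at 53.9 to 54.1 mm under 4 to 12 N |

- **Last pictures:** only the front right lever is flat and the other three are raised. The plate is in place, the nearby items in view look undisturbed, and the fingers are clear.
- **Not done:** I did not press corners 2 and 3, because corner 4 had clearly given way. I judged the lever angles from the pictures and the fingertip heights, not from a joint reading.
- **Failed call:** my first move was refused because the rows left out some keys. Nothing moved, and no check disagreed.

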